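Undo the wing nut and hold the self-closing chest lid open

ROBOT

A 6-joint arm with a two-finger parallel gripper is mounted at the origin on a cart in front of the work surface, level with it; the furniture and walls round the work are solid. World frame = base frame: x ahead of the robot, y to its left, z up, the work surface at z = 0. Lengths are in m, angles in rad, forces in N, time in s.
With the tool pointing down it reaches from about 0.35 to 0.875 m from the base axis. Payload 15.5 kg.
Tool frame: the origin (TCP) lies on the centre line of the jaws, within the pads' length; the fingertips stand 11 mm ahead of it and the grasp point (between the pads) lies 8 mm behind it (ctrl.tcp_to_tips is the z of the fingertips in the tool frame, in m); z points along the fingers, y is the direction in which the jaws open and shut (so a half turn about z gives the same grasp; the last joint's range is limited). The gripper opens to 85 mm and grips with 20 to 120 N. Pads are 22 mm wide; open, the fingers measure 114 mm over their backs; the gripper's body (76 mm by 85 mm) begins 54 mm behind the grasp point. The pads swing forward as they close: fully open they stand 13 mm farther back than shut.
Start: joints at [-1.377, 0.494, 1.345, -0, 1.302, -0.096], TCP at [0.179, -0.599, 0.242] pointing down, gripper open.
Joint ranges: [-2.91, 2.91], [-0.82, 2.16], [0.22, 2.67], [-1.22, 4.37], [0.12, 2.79], [-3.08, 3.08]. Speed limits (rad/s): [1.89, 1.89, 2.57, 3.01, 3.01, 3.01].

INTERFACE

Orientations are given as [roll, pitch, yaw] about the fixed x, y, z axes, in that order (R = Rz(yaw) Ry(pitch) Rx(roll)).
In Python, from plant import status, camera, calibration, close_job, ctrl gives the robot as it stands.
- The arm moves only by the tool jog_arm, never from a script. Its argument "rows" is a list of rows, each a list of 7 numbers: the closure, from 0 (fully open) to 1 (shut), then the shift along the tool's x, y, z in mm, then the turn, a rotation vector about the tool's x, y, z in rad. A call has 1 to 8 rows; each row is the pose to reach, as a shift and turn from the pose measured when the call began, along the tool's axes at that moment; what a row does not reach only later rows make up. A row lasts 1/10 s, in which the tool goes at most 50 mm and 8.59 degrees, less where a joint would pass 70% of its speed; a pose out of reach is approached as far as the arm can. A call with a gripper value outside its range is refused whole. The fingers move at their own pace and stop on an object; "grip_force" is the grip in N (left out, the last holds). Time passes only in rows, so rows that repeat a pose let the fingers close. It gives the time, the measured TCP pose, the force and the opening at its end, in the units of the state.
- status.sense(): the state, without advancing time (a new reading comes with each control period).
- camera(name): name is "side" or "top" or "wrist"; returns the picture (480x640x3 uint8, blue, green, red); there is no depth.
- calibration(name): a dict with "fx", "fy", "cx", "cy" (pixels), "extrinsics" (4x4, takes a point from camera to world coordinates). Camera axes: x right, y down, z forward; pixel columns grow to the right and rows downward; lengths in m; the calibration is good to about 2 mm. A picture is of the moment at which its call begins: read the wrist's pose just before it. calibration takes no time and is no camera call; for the wrist camera it gives the pose at the moment of the call.
- close_job(): hands the job in, once; it reports no verdict.
The state is a dict: "clock": time; "joint_pos": joint angles; "joint_vel": joint speeds; "joint_efforts": joint torques, N m; "position": TCP position; "ee_rot": TCP orientation; "wrist_force": force on the tool from outside, world axes, zero at the start; "moment": the same for the moment, N m; "width": opening from 0.0 (shut) to 1.0 (fully open).
Only numpy, scipy, OpenCV 4.12 (cv2) and the standard library are available. Lean on these libraries where they do the work, as an engineer would, in place of code of your own. Each camera call takes 0.05 s, during which the arm holds its last target.

TASK

The lid of the grey steel chest falls shut by itself and is held down by a wing nut on the front. Turn the wing nut a quarter turn anticlockwise (seen from above) to its stop while the lid is still shut, then lift the lid and finish holding it open, steady, at 60 degrees from closed, so that I can reach in for the glue tin; do not let go of it at the end and never let it slam or swing it past 80 degrees. Leave the dye bottle, the mug and the thread spool beside the chest where they stand.

Things in the scene. Friction and masses are not known exactly. Their poses are not given: they have to be found in the camera images.
- chest: Grey painted steel chest, 200 mm deep (its x) x 260 mm wide (its y) x 100 mm high without the lid, fixed to the table; position and yaw vary. Origin: centre of its underside, on the table; -x is its front, roughly towards the robot; z up. A ledge 84 mm wide stands out in front to x = -0.167, top at z = 0.100. A loose glue tin and a small pot are inside.
- lid_angle (a joint): Angle of the lid about its rear hinge: 0 is shut (level), grows as the front edge rises, 1.047 (60 degrees) is wanted, stop at 1.75. A spring and its weight (0.55 kg, give or take 30 percent) pull it shut at every angle to be used; about 5 N up at the handle lifts it.
- lid_hinge (a point): Middle of the lid's hinge axis, which runs along the chest's y, at (0.102, 0, 0.102) in the chest's frame. Does not move with the lid; its axes are the chest's.
- lid_handle (a point): Middle of the round bar handle on the lid: 12 mm thick, 98 mm long, along the chest's y, axis 40 mm above the lid's top, on posts at y = +-55 mm. Shut, it lies 155 mm in front of and 46 mm above the hinge axis; the point and its axes turn with the lid. A finger fits between bar and lid; the bar can turn between the fingers, so the gripper can stay pointing down.
- lid: The lid: plate 206 x 266 x 6 mm, origin on the hinge axis, x from front to hinge, z out of its top; shut, its axes are the chest's and its top is 108 mm above the table. In front a steel lip 88 mm wide, 5 mm thick, reaches 261 mm from the hinge (top at z = 0.107 when shut), with a slot 24 mm (x) by 60 mm (y) round the wing nut.
- wing_nut (a joint): Turn of the captive wing nut about its vertical axis: at 0 its bar points along the chest's x, across the slot, and locks the lid; grows anticlockwise seen from above to a stop at 1.571, where the bar lies along the slot (chest's y) and the lid can pass over it (free from about 1.32). Starts between 0 and 0.3. Friction 0.06 N m; stays where left.
- wing_grip (a point): On the wing nut's axis, 134 mm in front of the chest's centre, 126.5 mm above the table, 10 mm below the top of its grip bar: steel, 46 mm long, 12 mm thick, 28 mm high, underside 1.5 mm above the lip. x along the bar; turns with the nut. Pinch the bar across its 12 mm from above, fingertips above the lip (z = 0.107).
- dye_black: Loose black dye bottle with white cap, 45 mm across, 118 mm high, standing beside the chest on its left (+y); origin at the centre of its underside. To be left alone.
- mug: Loose green mug, 86 x 125 mm with handle, 96 mm high, standing beside the chest on its right (-y); origin at the centre of its underside. To be left alone.
- spool_tan: Loose thread spool with tan thread, 42 x 74 mm with its loose thread end, 54 mm high, standing in front of the chest's left corner; origin at the centre of its underside. To be left alone.

How it is judged:
On the way:
1. the wing nut is turned to its stop while the lid is still shut (value of joint wing_nut above 1.4 rad and value of joint lid_angle below 0.05 rad), for 0.2 s.
At the end, for the whole second after the job is handed in: The lid stands still at 60 degrees from closed, within 6 degrees, held by the robot's fingers and by nothing else; the wing nut is still undone; bottle, mug and spool stand within 30 mm of where they were (value of joint lid_angle between 0.942 and 1.152 rad and velocity of joint lid_angle between -0.08 and 0.08 rad/s and contact force between the fingers and lid above 0.5 N and value of joint wing_nut above 1.3 rad and contact force between lid and dye_black below 0.2 N and contact force between lid and mug below 0.2 N and contact force between lid and spool_tan below 0.2 N and distance of each of dye_black, mug, spool_tan from where it was at the start of the episode below 0.03 m); the arm keeps its last pose, push and grip.
It fails at once if the lid slams or drops shut (closes faster than 2 rad/s) (velocity of joint lid_angle below -2 rad/s).
It fails at once if the lid is thrown open past 80 degrees (value of joint lid_angle above 1.396 rad).
It fails at once if the bottle, the mug or the spool is knocked over or shoved away (distance of any of dye_black, mug, spool_tan from where it was at the start of the episode above 0.03 m or angle between any of dye_black, mug, spool_tan's own z axis and vertical above 0.5 rad).
It also fails if it takes over 51 s, if anything falls off the work surface, if the arm or the gripper's body presses on something with over 40 N, if the wrist force passes 120 N, or if a joint passes its speed limit or range.

## Working session

There is one attempt and no reset: what is moved stays moved. The work goes in short steps, Python scripts to look and compute and a tool call to move; the robot and the scene stay as the last step left them, time stands still between calls to the robot, and variables do not carry over. Pictures are saved under pics/ and viewed, and the job is handed in when it is done.

Besides the shell and the picture viewer there is one more tool, called after ">>>" as name(argument=value, ...), one argument or row to a line, values as JSON. jog_arm: Moves the arm, as the interface text tells. Its arguments: {"type":"object","properties":{"rows":{"type":"array","items":{"type":"array","items":{"type":"number"}}},"grip_force":{"type":"number"}},"required":["rows"]}

```bash
mkdir -p pics; ls
python3 - <<'E'
from plant import status,camera,calibration,ctrl
import cv2
print(status.sense()); print(ctrl.tcp_to_tips)
for n in("side","top"):
    im=camera(n); cv2.imwrite(f"pics/{n}0.png",im); c=calibration(n); print(n,c)
E
```

```text
pics
{'clock': 0.0, 'joint_pos': array([-1.37651731e+00,  4.94196766e-01,  1.34615669e+00,  1.85027398e-05,
        1.30249890e+00, -9.54606592e-02]), 'joint_vel': array([ 9.18367926e-05, -1.64872803e-03,  1.87628735e-03, -1.54423004e-03,
        1.09605058e-03,  6.97819684e-04]), 'joint_efforts': array([-4.15576287e-03, -8.82166886e+01, -3.83875358e+01, -3.42560579e-04,
        9.99295124e-03,  5.97936651e-05]), 'position': array([ 0.1785267 , -0.59858494,  0.24168314]), 'ee_rot': array([-3.14034040e+00, -1.37821954e-04,  2.89734677e-01]), 'wrist_force': array([-0.68089342,  0.13971521,  0.22227469]), 'moment': array([0.02601677, 0.03431623, 0.01659924]), 'width': 1.0020293783604233}
0.011
side {'fx': 448.5709158523602, 'fy': 448.5709158523602, 'cx': 321.5094324162578, 'cy': 229.61606184886531, 'extrinsics': array([[-0.99963727,  0.02685359, -0.00205063,  0.57214722],
       [ 0.01495284,  0.49007142, -0.87155403,  0.73698062],
       [-0.0223994 , -0.87126855, -0.49029519,  0.53543927],
       [ 0.        ,  0.        ,  0.        ,  1.        ]])}
top {'fx': 447.08993406668617, 'fy': 447.08993406668617, 'cx': 320.72599131622127, 'cy': 237.72349890063532, 'extrinsics': array([[ 0.02517432, -0.99378162,  0.10846354,  0.4868294 ],
       [-0.99965395, -0.02585315, -0.0048567 , -0.01493595],
       [ 0.00763062, -0.10830374, -0.99408856,  1.04085578],
       [ 0.        ,  0.        ,  0.        ,  1.        ]])}
```

View pics/top0.png

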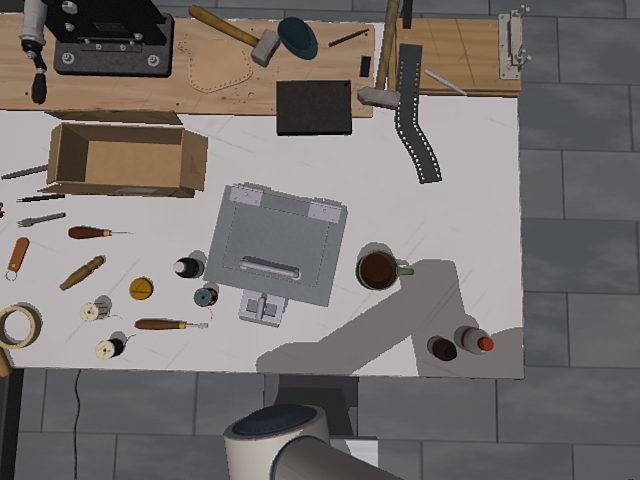

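View pics/side0.png

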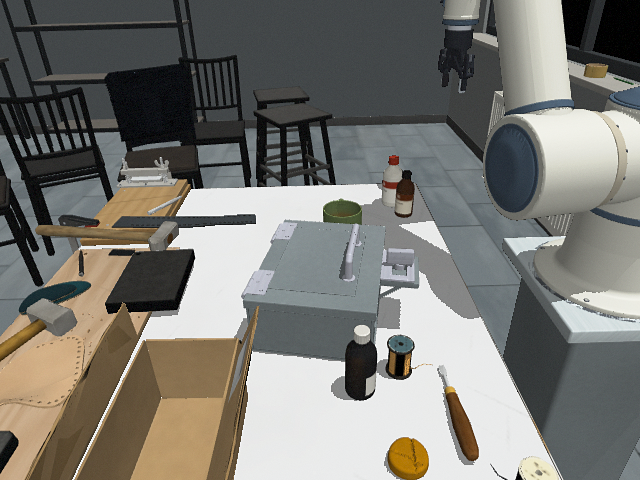

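Run:
```python
import cv2
im=cv2.imread("pics/top0.png")
cv2.imwrite("pics/top0z.png",cv2.resize(im[170:340,170:370],None,fx=4,fy=4,interpolation=cv2.INTER_CUBIC)[:600])
im=cv2.imread("pics/side0.png")
cv2.imwrite("pics/side0z.png",cv2.resize(im[210:360,240:440],None,fx=4,fy=4,interpolation=cv2.INTER_CUBIC))
```

```text
(no output)
```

View pics/top0z.png

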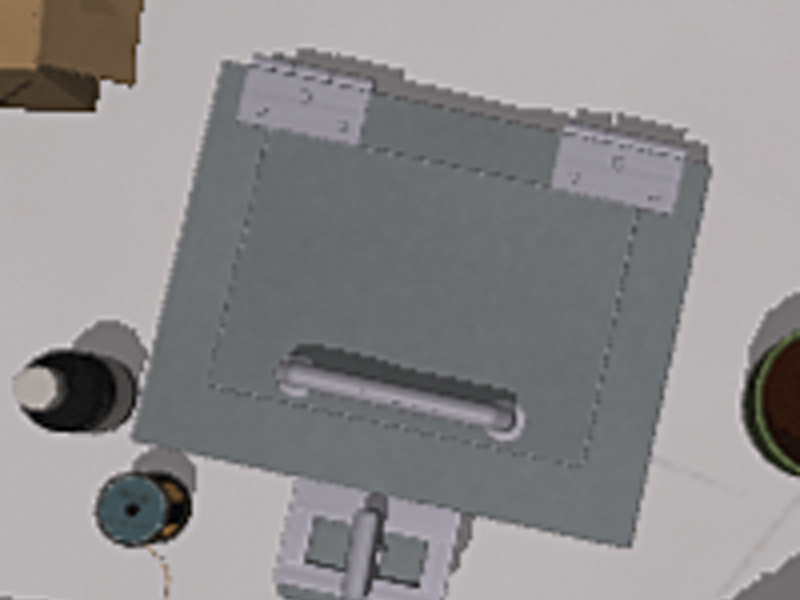

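View pics/side0z.png

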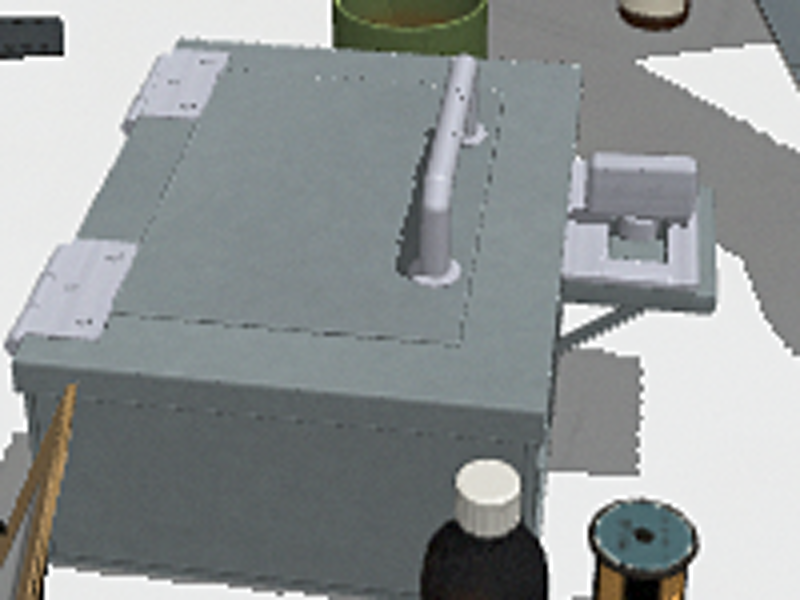

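```bash
python3 - <<'E'
import cv2
im=cv2.imread("pics/top0.png")
cv2.imwrite("pics/nutz.png",cv2.resize(im[275:335,225:305],None,fx=10,fy=10,interpolation=cv2.INTER_CUBIC))
E
cat > h.py <<'E'
import numpy as np
from plant import calibration
def ray(c,u,v):
    E=np.array(c["extrinsics"]);d=E[:3,:3]@np.array([(u-c["cx"])/c["fx"],(v-c["cy"])/c["fy"],1]);return E[:3,3],d
def onz(c,u,v,z):
    o,d=ray(c,u,v);return (o+d*(z-o[2])/d[2])
E
python3 - <<'E'
from h import *
import cv2
c=calibration("top")
im=cv2.imread("pics/top0.png").astype(int)
# edges by zoom coords
P=[onz(c,170+x/4-.4,170+y/4-.4,.108)[:2] for x,y in [(222,60),(133,438),(631,547),(711,150)]]
P=np.array(P);print(P.round(4))
for i in range(4):
    d=P[(i+1)%4]-P[i];print(np.linalg.norm(d),np.degrees(np.arctan2(d[1],d[0])))
for n,(a,b) in {"handle":((292,372),(505,415))}.items():
    p=[onz(c,170+x/4-.4,170+y/4-.4,.152)[:2] for x,y in(a,b)];print(n,p,np.mean(p,0),np.degrees(np.arctan2(*(p[0]-p[1])[::-1])))
E
```

```text
[[ 0.6967  0.1863]
 [ 0.496   0.2227]
 [ 0.4465 -0.0368]
 [ 0.6552 -0.0742]]
0.20404678999398337 169.72255661854376
0.2641394771469196 -100.79686708165856
0.21206777653108838 -10.16034678967758
0.26375522460106693 80.94478576903654
handle [array([0.53011582, 0.13451999]), array([0.51152689, 0.02821899])] [0.52082135 0.08136949] 80.08094101680258
```

View pics/nutz.png

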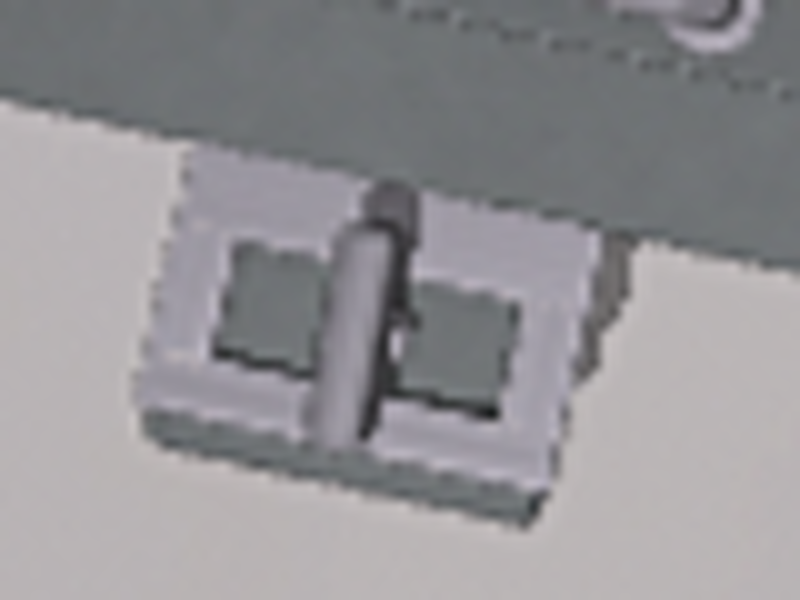

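Run:
```python
from h import *
c=calibration("top")
a=onz(c,225+37.2-.45,275+22.5-.45,.1365)[:2];b=onz(c,225+33.2-.45,275+44-.45,.1365)[:2]
print("nut",a,b,(a+b)/2,np.linalg.norm(a-b),np.degrees(np.arctan2(*(a-b)[::-1])))
yaw=-.177;ex=np.array([np.cos(yaw),np.sin(yaw)])
h=np.array([.5208,.0814])
print("handle->nut",h-ex*.081,"hinge",h+.155*ex,"ch",h+.053*ex)
# lid quad centre should be at chest x = .102-.103
P=np.array([[ 0.6967,0.1863],[0.496,0.2227],[0.4465,-0.0368],[0.6552,-0.0742]]);print(P.mean(0), "expected", h+.155*ex-.103*ex)
for n,(u,v),z in [("spool",(170+133/4,170+510/4),.054),("bottle",(170+38/4,170+388/4),.118),("mug",(378,270),.096)]:print(n,onz(c,u,v,z))
```

```text
nut [0.46288547 0.09577438] [0.42021825 0.10206144] [0.44155186 0.09891791] 0.043127935780269216 -8.382269687054272
handle->nut [0.44106552 0.09566226] hinge [0.67337833 0.05410803] ch [0.57297195 0.07206791]
[0.5736 0.0745] expected [0.57198757 0.07224398]
spool [0.45653639 0.23344714 0.054     ]
bottle [0.51941504 0.26940785 0.118     ]
mug [ 0.52453658 -0.14216793  0.096     ]
```

```bash
cat >> h.py <<'E'
from scipy.spatial.transform import Rotation as Ro
from plant import status
def go(*targets):
    s=status.sense();R=Ro.from_euler('xyz',s["ee_rot"]);p=s["position"]
    print("t",s["clock"],"p",p.round(4),"rot",s["ee_rot"].round(3),"w",round(s["width"],3),"F",s["wrist_force"].round(1),"q",s["joint_pos"].round(2))
    for x,y,z,yaw in targets:
        d=R.inv().apply(np.array([x,y,z])-p)*1e3
        r=(R.inv()*Ro.from_euler('xyz',[np.pi,0,yaw])).as_rotvec()
        print(d.round(1),r.round(4))
E
python3 - <<'E'
from h import *
go((.42,-.25,.242,-.147),(.441,.097,.2,-.147))
E
```

```text
t 0.1 p [ 0.1785 -0.5986  0.2418] rot [-3.14 -0.    0.29] w 0.999 F [0.7 0.6 0. ] q [-1.38  0.49  1.35 -0.    1.3  -0.1 ]
[ 3.310e+02 -2.651e+02  1.000e-01] [-1.100e-03  2.000e-04  4.368e-01]
[ 450.3 -591.6   42.5] [-1.100e-03  2.000e-04  4.368e-01]
```

>>> jog_arm(
  rows=[
    [0, 331, -265, 0, -0.001, 0, 0.437],
    [0, 331, -265, 0, -0.001, 0, 0.437],
    [0, 331, -265, 0, -0.001, 0, 0.437],
    [0, 331, -265, 0, -0.001, 0, 0.437],
    [0, 331, -265, 0, -0.001, 0, 0.437],
    [0, 331, -265, 0, -0.001, 0, 0.437],
    [0, 331, -265, 0, -0.001, 0, 0.437],
    [0, 331, -265, 0, -0.001, 0, 0.437],
  ],
)

```text
clock: 0.9
position: [0.4054, -0.2704, 0.242]
ee_rot: [-3.141, 0.0, -0.147]
wrist_force: [1.1, -0.8, -0.9]
width: 0.998
```

Run:
```python
from h import *
go((.441,.097,.22,-.147))
```

```text
t 0.9 p [ 0.4054 -0.2704  0.242 ] rot [-3.141  0.    -0.147] w 0.998 F [ 1.1 -0.8 -0.9] q [-0.71  0.3   1.68 -0.    1.16  1.01]
[ -18.7 -368.7   22.1] [-0.0001  0.0002 -0.0004]
```

>>> jog_arm(
  rows=[
    [0, -19, -369, 22, 0, 0, 0],
    [0, -19, -369, 22, 0, 0, 0],
    [0, -19, -369, 22, 0, 0, 0],
    [0, -19, -369, 22, 0, 0, 0],
    [0, -19, -369, 22, 0, 0, 0],
    [0, -19, -369, 22, 0, 0, 0],
    [0, -19, -369, 22, 0, 0, 0],
    [0, -19, -369, 22, 0, 0, 0],
  ],
)

```text
clock: 1.7
position: [0.4404, 0.1008, 0.2198]
ee_rot: [-3.141, 0.001, -0.145]
wrist_force: [0.3, 0.2, -0.8]
width: 1.003
```

>>> jog_arm(
  rows=[
    [0.3, 0, 0, 0, 0, 0, 0],
    [0.3, 0, 0, 0, 0, 0, 0],
  ],
)

```text
clock: 1.9
position: [0.4401, 0.1012, 0.2196]
ee_rot: [-3.141, 0.001, -0.143]
wrist_force: [-0.1, -0.3, -0.1]
width: 0.707
```

Run:
```python
from h import *
from plant import camera
import cv2
go((.441,.097,.123,-.147))
c=calibration("wrist");im=camera("wrist");cv2.imwrite("pics/w1.png",im)
np.save("w1.npy",c["extrinsics"]);print(c)
```

```text
t 1.9 p [0.4401 0.1012 0.2196] rot [-3.141e+00  1.000e-03 -1.430e-01] w 0.707 F [-0.1 -0.3 -0.1] q [0.09 0.28 1.78 0.   1.08 1.81]
[ 1.7  4.  96.6] [-0.0004  0.0013  0.0036]
{'fx': 399.43043957371174, 'fy': 399.43043957371174, 'cx': 319.725840601398, 'cy': 242.40286762827967, 'extrinsics': array([[-1.42703137e-01, -9.38875193e-01, -3.13287707e-01,
         5.20479908e-01],
       [-9.89765331e-01,  1.35162232e-01,  4.57794874e-02,
         8.95834942e-02],
       [-6.36559454e-04,  3.16614187e-01, -9.48554190e-01,
         3.51464302e-01],
       [ 0.00000000e+00,  0.00000000e+00,  0.00000000e+00,
         1.00000000e+00]])}
```

View pics/w1.png

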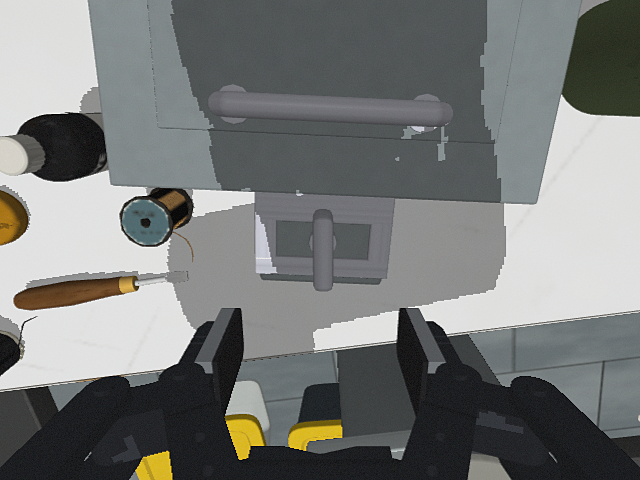

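Run:
```python
from h import *
c=calibration("wrist");c["extrinsics"]=np.load("w1.npy")
a=onz(c,322.5,211,.1365);b=onz(c,323,290,.1365);print((a+b)/2,np.linalg.norm(a-b),np.arctan2(*(a-b)[:2][::-1]))
a=onz(c,222,102,.151);b=onz(c,441,113,.151);print((a+b)/2,np.linalg.norm(a-b),np.arctan2(*(a-b)[:2][::-1])-np.pi/2)
a=onz(c,112,186,.108);b=onz(c,536,203,.108);print((a+b)/2,np.linalg.norm(a-b),np.arctan2(*(a-b)[:2][::-1])-np.pi/2)
go((.441,.0985,.125,-.147))
```

```text
[0.44361969 0.09905128 0.1365    ] 0.04795314909621829 -0.1348321877697619
[0.52036468 0.08386406 0.151     ] 0.10429471774860186 -0.19072593812736338
[0.47041973 0.09343095 0.108     ] 0.2622285713887484 -0.18367562885724475
t 1.95 p [0.4402 0.1004 0.2197] rot [-3.141e+00  1.000e-03 -1.450e-01] w 0.697 F [-0.6 -0.6 -0.3] q [0.09 0.28 1.78 0.   1.08 1.81]
[ 1.2  1.8 94.7] [-0.0003  0.001   0.0024]
```

>>> jog_arm(
  rows=[
    [0.3, 2, 2, 45, 0, 0, 0],
    [0.3, 2, 2, 80, 0, 0, 0],
    [0.3, 2, 2, 95, 0, 0, 0],
    [0.3, 2, 2, 95, 0, 0, 0],
  ],
)

```text
clock: 2.35
position: [0.4406, 0.0969, 0.1231]
ee_rot: [3.141, 0.005, -0.146]
wrist_force: [0.3, 1.2, 1.0]
width: 0.698
```

>>> jog_arm(
  rows=[
    [1, 0, 0, 0, 0, 0, 0],
    [1, 0, 0, 0, 0, 0, 0],
    [1, 0, 0, 0, 0, 0, 0],
    [1, 0, 0, 0, 0, 0, 0],
    [1, 0, 0, 0, 0, 0, 0],
    [1, 0, 0, 0, 0, 0, 0],
  ],
  grip_force=60,
)

```text
clock: 2.95
position: [0.4417, 0.0985, 0.1244]
ee_rot: [-3.139, 0.002, -0.147]
wrist_force: [-1.7, 23.1, 11.5]
width: 0.13
```

Run:
```python
from h import *
from plant import camera
import cv2
go((.441,.0985,.125,-.182+1.571))
im=camera("wrist");cv2.imwrite("pics/w2.png",im)
```

```text
t 2.95 p [0.4417 0.0985 0.1244] rot [-3.139e+00  2.000e-03 -1.470e-01] w 0.13 F [-1.7 23.1 11.5] q [0.09 0.43 1.89 0.   0.82 1.8 ]
[-0.6  0.1 -0.6] [-3.6000e-03 -3.0000e-04 -1.5363e+00]
```

View pics/w2.png

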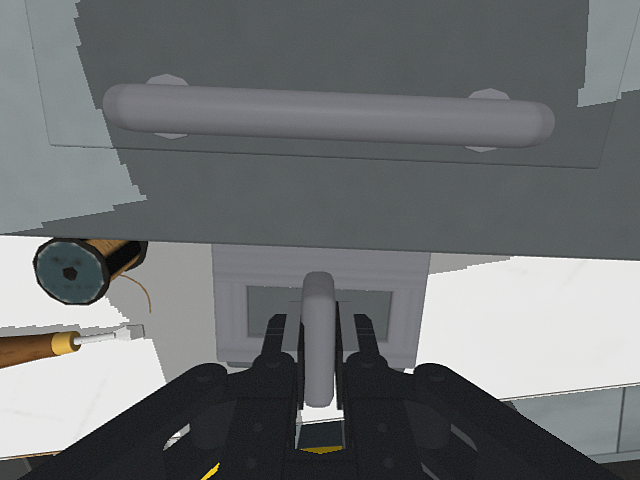

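>>> jog_arm(
  rows=[
    [1, 0, 0, 0, 0, 0, -0.1],
    [1, 0, 0, 0, 0, 0, -0.22],
    [1, 0, 0, 0, 0, 0, -0.34],
    [1, 0, 0, 0, 0, 0, -0.46],
    [1, 0, 0, 0, 0, 0, -0.58],
    [1, 0, 0, 0, 0, 0, -0.7],
    [1, 0, 0, 0, 0, 0, -0.82],
    [1, 0, 0, 0, 0, 0, -0.82],
  ],
)

```text
clock: 3.8
position: [0.4415, 0.0998, 0.1247]
ee_rot: [-3.137, -0.002, 0.677]
wrist_force: [-0.9, 18.8, -8.7]
width: 0.12
```

Run:
```python
from h import *
go((.442,.0985,.125,-.182+1.571))
print(status.sense()["moment"])
```

```text
t 3.8 p [0.4415 0.0998 0.1247] rot [-3.137e+00 -2.000e-03  6.770e-01] w 0.12 F [-0.9 18.8 -8.7] q [0.09 0.43 1.89 0.01 0.82 0.98]
[-0.4  1.3 -0.3] [-0.0038 -0.0036 -0.712 ]
[2.99596436 0.01345768 0.04193408]
```

>>> jog_arm(
  rows=[
    [1, 0, 0, 0, 0, 0, -0.12],
    [1, 0, 0, 0, 0, 0, -0.24],
    [1, 0, 0, 0, 0, 0, -0.36],
    [1, 0, 0, 0, 0, 0, -0.48],
    [1, 0, 0, 0, 0, 0, -0.6],
    [1, 0, 0, 0, 0, 0, -0.7],
    [1, 0, 0, 0, 0, 0, -0.74],
    [1, 0, 0, 0, 0, 0, -0.74],
  ],
)

```text
clock: 4.6
position: [0.4408, 0.1004, 0.1248]
ee_rot: [-3.138, -0.006, 1.418]
wrist_force: [-2.4, 10.3, -12.9]
width: 0.126
```

Run:
```python
from h import *
from plant import camera
import cv2
go((.442,.0985,.125,-.182+1.571))
print(status.sense()["moment"])
im=camera("wrist");cv2.imwrite("pics/w3.png",im)
```

```text
t 4.6 p [0.4408 0.1004 0.1248] rot [-3.138 -0.006  1.418] w 0.126 F [ -2.4  10.3 -12.9] q [0.09 0.43 1.9  0.01 0.82 0.23]
[-1.7  1.5 -0.2] [-0.0034 -0.0057  0.0287]
[ 1.61309035  0.18887479 -0.70634117]
```

View pics/w3.png

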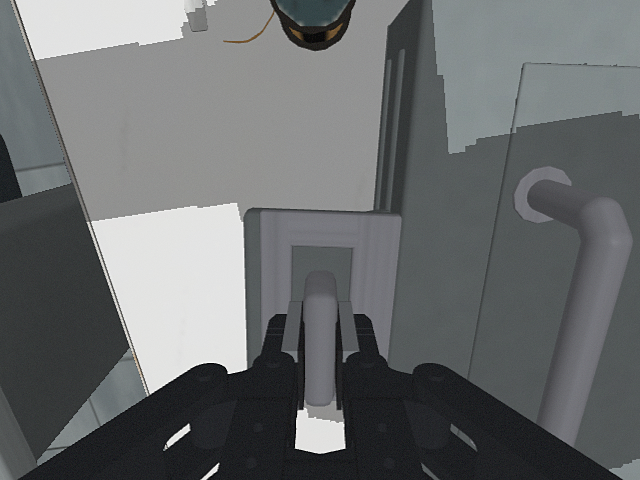

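>>> jog_arm(
  rows=[
    [1, 0, 0, 0, 0, 0, -0.02],
    [1, 0, 0, 0, 0, 0, -0.02],
    [1, 0, 0, 0, 0, 0, 0],
    [0.4, 0, 0, 0, 0, 0, 0],
    [0.4, 0, 0, 0, 0, 0, 0],
    [0.4, 0, 0, 0, 0, 0, 0],
    [0.4, 0, 0, -30, 0, 0, 0],
    [0.4, 0, 0, -80, 0, 0, 0],
  ],
)

```text
clock: 5.45
position: [0.4396, 0.0997, 0.2041]
ee_rot: [-3.133, -0.004, 1.417]
wrist_force: [0.9, 0.3, 0.3]
width: 0.596
```

Run:
```python
from h import *
from plant import camera
import cv2
yaw=-.182
go((.5212,.083,.22,-.182+1.571))
np.save("t2.npy",0)
im=camera("top");cv2.imwrite("pics/t2.png",im);c=calibration("wrist");im2=camera("wrist");cv2.imwrite("pics/w4.png",im2);np.save("w4.npy",c["extrinsics"])
cv2.imwrite("pics/t2z.png",cv2.resize(im[170:340,170:370],None,fx=3,fy=3,interpolation=cv2.INTER_CUBIC))
```

```text
t 5.45 p [0.4396 0.0997 0.2041] rot [-3.133 -0.004  1.417] w 0.596 F [0.9 0.3 0.3] q [0.09 0.3  1.8  0.01 1.04 0.24]
[ -3.9  83.1 -16.6] [-0.0082 -0.0042  0.0276]
```

View pics/w4.png

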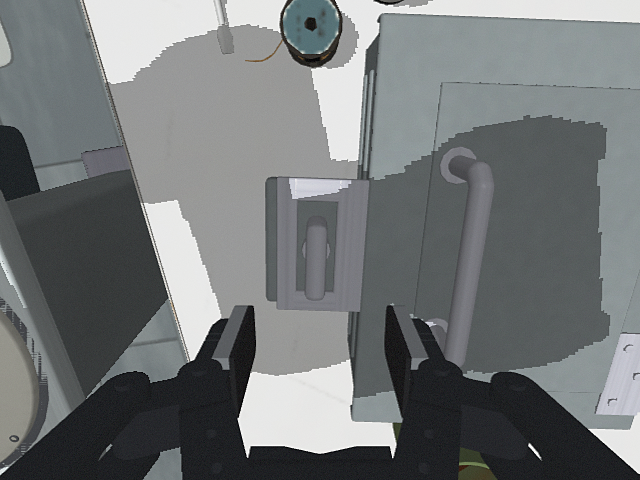

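>>> jog_arm(
  rows=[
    [0.4, -4, 45, -10, -0.008, -0.004, 0.028],
    [0.4, -4, 83, -10, -0.008, -0.004, 0.028],
    [0.4, -4, 83, -10, -0.008, -0.004, 0.028],
    [0.4, -4, 83, -10, -0.008, -0.004, 0.028],
  ],
)

```text
clock: 5.95
position: [0.525, 0.0831, 0.2198]
ee_rot: [3.13, -0.003, 1.389]
wrist_force: [-1.2, -0.3, -0.8]
width: 0.603
```

Run:
```python
from h import *
from plant import camera
import cv2
go((.5207,.083,.140,-.182+1.571))
c=calibration("wrist");im2=camera("wrist");cv2.imwrite("pics/w5.png",im2);np.save("w5.npy",c["extrinsics"])
```

```text
t 5.95 p [0.525  0.0831 0.2198] rot [ 3.130e+00 -3.000e-03  1.389e+00] w 0.603 F [-1.2 -0.3 -0.8] q [0.04 0.38 1.61 0.   1.13 0.23]
[-1.2 -5.2 79.8] [ 0.012  -0.0035 -0.0005]
```

View pics/w5.png

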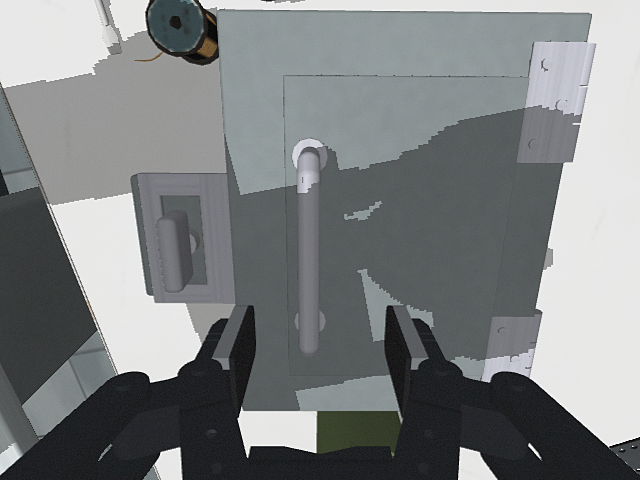

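>>> jog_arm(
  rows=[
    [0.4, -1, -5, 20, 0.012, -0.0035, 0],
    [0.4, -1, -5, 55, 0.012, -0.0035, 0],
    [0.4, -1, -5, 80, 0.012, -0.0035, 0],
    [0.4, -1, -5, 80, 0.012, -0.0035, 0],
  ],
)

```text
clock: 6.4
position: [0.5172, 0.0834, 0.1373]
ee_rot: [-3.135, 0.001, 1.389]
wrist_force: [-0.5, 0.3, 0.6]
width: 0.6
```

>>> jog_arm(
  rows=[
    [1, 0, 0, 0, 0, 0, 0],
    [1, 0, 0, 0, 0, 0, 0],
    [1, 0, 0, 0, 0, 0, 0],
    [1, 0, 0, 0, 0, 0, 0],
    [1, 0, 0, 0, 0, 0, 0],
  ],
  grip_force=50,
)

```text
clock: 6.9
position: [0.5195, 0.0832, 0.1388]
ee_rot: [-3.14, 0.001, 1.389]
wrist_force: [8.5, -3.0, -3.0]
width: 0.122
```

```bash
cat > lift.py <<'E'
from h import *
# chest frame arc: gripped pos -> tool shift for angle th, relative to current th0
def lift(th0,ths,yaw=-.182):
    s=status.sense();R=Ro.from_euler('xyz',s["ee_rot"])
    f=lambda t:np.array([-.155*np.cos(t)+.046*np.sin(t),.155*np.sin(t)+.046*np.cos(t)])
    for t in ths:
        d=f(t)-f(th0)
        w=np.array([d[0]*np.cos(yaw),d[0]*np.sin(yaw),d[1]])
        print(round(t,3),(R.inv().apply(w)*1e3).round(1))
E
python3 - <<'E'
from lift import *
from plant import camera
import cv2
go((.5207,.083,.140,-.182+1.571))
lift(0,np.radians([2,5,8,12,16,20,24,28]))
im2=camera("wrist");cv2.imwrite("pics/w6.png",im2)
E
```

```text
t 6.9 p [0.5195 0.0832 0.1388] rot [-3.140e+00  1.000e-03  1.389e+00] w 0.122 F [ 8.5 -3.  -3. ] q [ 0.05  0.49  1.71 -0.    0.95  0.23]
[-0.   1.3 -1.2] [-0.0012  0.0007  0.0002]
0.035 [-0.   1.7 -5.4]
0.087 [ -0.    4.6 -13.3]
0.14 [ -0.    7.9 -21.1]
0.209 [ -0.   12.9 -31.2]
0.279 [ -0.   18.6 -41. ]
0.349 [ -0.   25.  -50.3]
0.419 [ -0.1  32.  -59.1]
0.489 [ -0.1  39.7 -67.4]
```

View pics/w6.png

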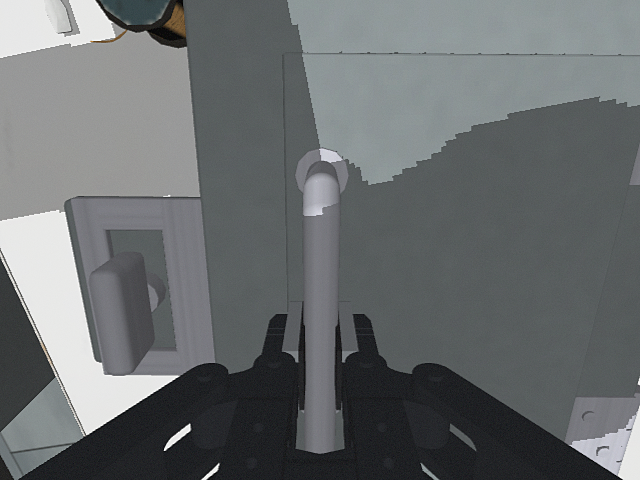

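>>> jog_arm(
  rows=[
    [1, 0, 0.5, -2, 0, 0, 0],
    [1, 0, 1.7, -5.4, 0, 0, 0],
    [1, 0, 3, -9.5, 0, 0, 0],
    [1, 0, 4.6, -13.3, 0, 0, 0],
    [1, 0, 6.2, -17.2, 0, 0, 0],
    [1, 0, 7.9, -21.1, 0, 0, 0],
    [1, 0, 7.9, -21.1, 0, 0, 0],
  ],
)

```text
clock: 7.65
position: [0.527, 0.0818, 0.1603]
ee_rot: [-3.14, 0.001, 1.389]
wrist_force: [-2.9, -0.6, -6.6]
width: 0.12
```

```bash
cat >> lift.py <<'E'
def est(p0=(.5195,.0832,.1388),yaw=-.182):
    p=status.sense()["position"]-np.array(p0)
    x=p[0]*np.cos(yaw)+p[1]*np.sin(yaw)-.155;z=p[2]+.046
    a=np.arctan2(z,-x)-np.arctan2(.046,.155);print("est deg",np.degrees(a),"r",np.hypot(x,z), "sb .1617");return a
E
python3 - <<'E'
from lift import *
from plant import camera
import cv2
go((.5207,.083,.140,-.182+1.571));a=est()
lift(a,np.radians([11,14,17,20,23,26,29,32]))
im2=camera("wrist");cv2.imwrite("pics/w7.png",im2)
im2=camera("side");cv2.imwrite("pics/s7.png",im2)
E
```

```text
t 7.65 p [0.527  0.0818 0.1603] rot [-3.140e+00  1.000e-03  1.389e+00] w 0.12 F [-2.9 -0.6 -6.6] q [ 0.04  0.47  1.67 -0.    1.01  0.22]
[ 0.  -6.4 20.3] [-0.0016  0.0007  0.0001]
est deg 8.084117269004572 r 0.1620633957369566 sb .1617
0.192 [-0.   3.6 -7.4]
0.244 [ -0.    7.7 -14.8]
0.297 [ -0.   12.2 -22. ]
0.349 [ -0.   17.  -28.9]
0.401 [ -0.   22.2 -35.6]
0.454 [ -0.   27.8 -42. ]
0.506 [ -0.   33.6 -48.1]
0.559 [ -0.1  39.8 -53.9]
```

View pics/s7.png

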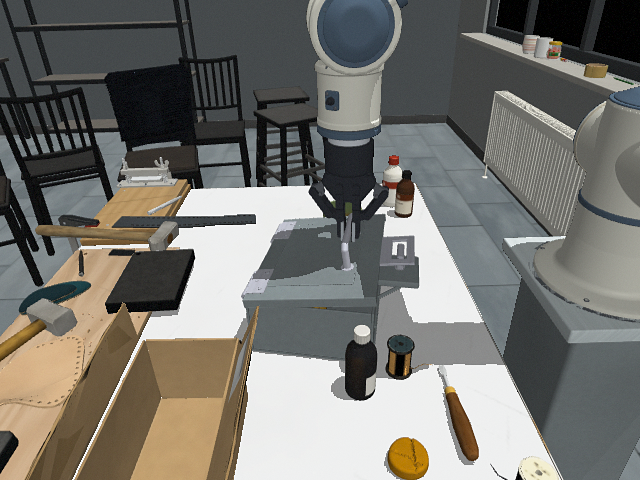

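Lid is rising freely (seen at about (330,270)), with the wing nut and bottle, mug and spool unmoved. Continue.

>>> jog_arm(
  rows=[
    [1, 0, 3.6, -7.4, 0, 0, 0],
    [1, 0, 7.7, -14.8, 0, 0, 0],
    [1, 0, 12.2, -22, 0, 0, 0],
    [1, 0, 17, -28.9, 0, 0, 0],
    [1, 0, 22.2, -35.6, 0, 0, 0],
    [1, 0, 27.8, -42, 0, 0, 0],
    [1, 0, 33.6, -48.1, 0, 0, 0],
    [1, 0, 33.6, -48.1, 0, 0, 0],
  ],
)

```text
clock: 8.55
position: [0.5587, 0.0758, 0.2092]
ee_rot: [-3.137, 0.001, 1.389]
wrist_force: [-18.7, 1.5, 7.0]
width: 0.118
```

Run:
```python
from lift import *
from plant import camera
import cv2
go((.5207,.083,.140,-.182+1.571));a=est()
lift(a,np.radians([32,35,38,41,44,47,50]))
im2=camera("wrist");cv2.imwrite("pics/w8.png",im2)
im2=camera("side");cv2.imwrite("pics/s8.png",im2)
```

```text
t 8.55 p [0.5587 0.0758 0.2092] rot [-3.137e+00  1.000e-03  1.389e+00] w 0.118 F [-18.7   1.5   7. ] q [ 0.03  0.45  1.54 -0.    1.16  0.21]
[  0.3 -38.4  69.4] [-0.0047  0.0012  0.0002]
est deg 28.812765511762404 r 0.16370362109913073 sb .1617
0.559 [-0.   6.5 -6.2]
0.611 [ -0.   13.  -11.6]
0.663 [ -0.   19.7 -16.8]
0.716 [ -0.   26.7 -21.5]
0.768 [ -0.   34.  -25.9]
0.82 [ -0.1  41.4 -29.9]
0.873 [ -0.1  49.1 -33.5]
```

View pics/w8.png

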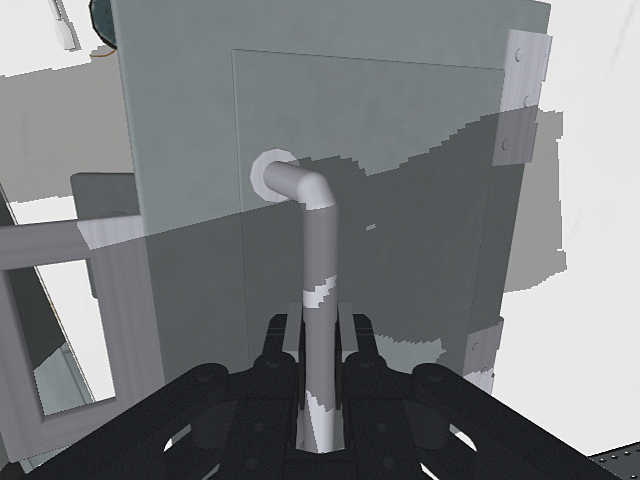

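View pics/s8.png

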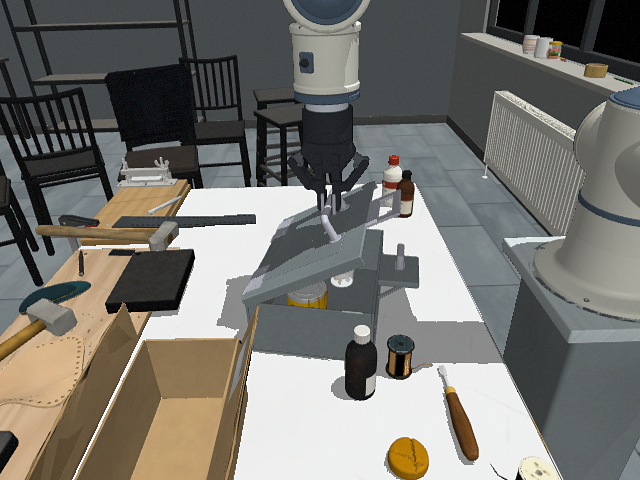

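>>> jog_arm(
  rows=[
    [1, 0, 5.5, -6.5, 0, 0, 0],
    [1, 0, 12, -12, 0, 0, 0],
    [1, 0, 18.7, -17.3, 0, 0, 0],
    [1, 0, 25.5, -22, 0, 0, 0],
    [1, 0, 32.5, -26.5, 0, 0, 0],
    [1, 0, 40, -30.5, 0, 0, 0],
    [1, 0, 40, -30.5, 0, 0, 0],
  ],
)

```text
clock: 9.35
position: [0.5981, 0.0683, 0.2408]
ee_rot: [-3.136, 0.002, 1.389]
wrist_force: [-14.4, -2.4, 10.8]
width: 0.118
```

Run:
```python
from lift import *
go((.5207,.083,.140,-.182+1.571));a=est()
lift(a,np.radians([48,50,52,54,56,58,60]))
```

```text
t 9.35 p [0.5981 0.0683 0.2408] rot [-3.136e+00  2.000e-03  1.389e+00] w 0.118 F [-14.4  -2.4  10.8] q [ 0.01  0.46  1.4  -0.    1.28  0.2 ]
[  0.6 -78.3 101.2] [-0.0052  0.0015  0.0001]
est deg 46.61179687903842 r 0.1659303970059118 sb .1617
0.838 [-0.   3.5 -1.7]
0.873 [-0.   8.6 -4.1]
0.908 [-0.  13.8 -6.3]
0.942 [-0.  19.1 -8.3]
0.977 [ -0.   24.5 -10.1]
1.012 [ -0.   29.9 -11.7]
1.047 [ -0.   35.3 -13.2]
```

>>> jog_arm(
  rows=[
    [1, 0, 5, -3.5, 0, 0, 0],
    [1, 0, 10.5, -6.5, 0, 0, 0],
    [1, 0, 16, -9, 0, 0, 0],
    [1, 0, 21, -11, 0, 0, 0],
    [1, 0, 26, -12.5, 0, 0, 0],
    [1, 0, 26, -12.5, 0, 0, 0],
    [1, 0, 26, -12.5, 0, 0, 0],
  ],
)

```text
clock: 10.05
position: [0.6237, 0.0634, 0.2531]
ee_rot: [-3.136, 0.002, 1.389]
wrist_force: [-0.8, -4.6, -16.7]
width: 0.12
```

Run:
```python
from lift import *
from plant import camera
import cv2
from scipy.optimize import least_squares
go((.5207,.083,.140,-.182+1.571));a=est()
y=-.182;u=np.array([np.cos(y),np.sin(y)])
s=status.sense()["position"]
P=np.array([[.5195,.0832,.1388],[.527,.0818,.1603],[.5587,.0758,.2092],[.5981,.0683,.2408],s])
Q=np.c_[P[:,:2]@u,P[:,2]]
f=least_squares(lambda c:np.hypot(Q[:,0]-c[0],Q[:,1]-c[1])-.1617,[Q[0,0]+.155,.09])
c=f.x;print("hinge rel start",c-Q[0],f.fun)
for q in Q: print(np.degrees(np.arctan2(q[1]-c[1],c[0]-q[0])-np.arctan2(.046,.155)))
im2=camera("wrist");cv2.imwrite("pics/w9.png",im2)
im2=camera("side");cv2.imwrite("pics/s9.png",im2)
cv2.imwrite("pics/s9z.png",cv2.resize(im2[130:360,220:440],None,fx=2.6,fy=2.6,interpolation=cv2.INTER_CUBIC))
im2=camera("top");cv2.imwrite("pics/t9.png",im2)
```

```text
t 10.05 p [0.6237 0.0634 0.2531] rot [-3.136e+00  2.000e-03  1.389e+00] w 0.12 F [ -0.8  -4.6 -16.7] q [ 0.01  0.49  1.32 -0.    1.34  0.19]
[   0.9 -104.2  113.7] [-0.0055  0.0019 -0.0001]
est deg 56.487391296097734 r 0.1676176901303659 sb .1617
hinge rel start [ 0.15724755 -0.03976072] [ 4.96511828e-04 -2.61574553e-05 -7.41230171e-04 -2.58083855e-04
  6.55579946e-04]
-2.3394702844641206
5.736991255364452
26.65917228490512
44.88342314992279
55.08553190907513
```

View pics/s9z.png

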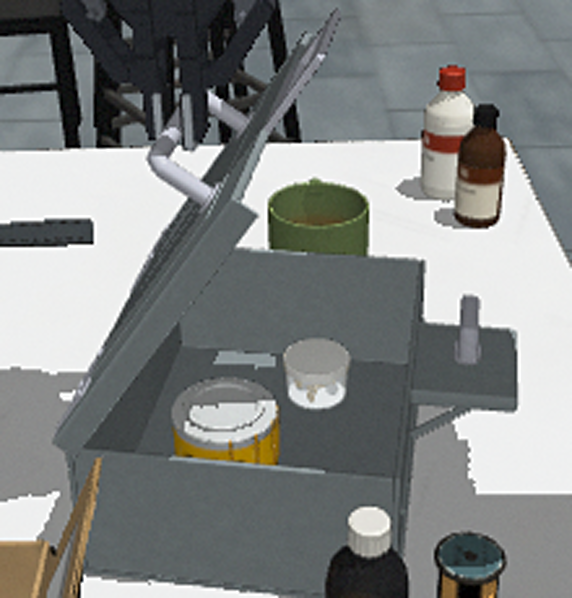

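View pics/t9.png

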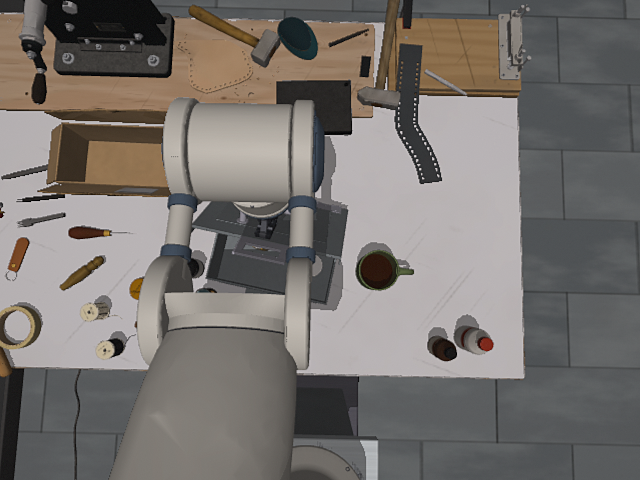

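View pics/w9.png

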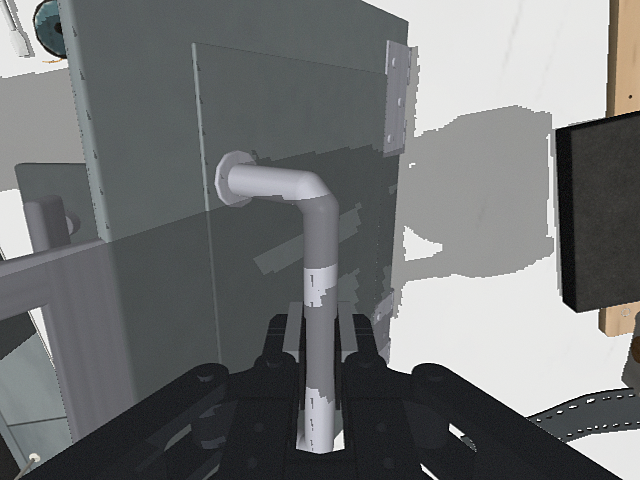

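Run:
```python
from lift import *
import cv2
c=calibration("side");y=-.182
ex=np.array([np.cos(y),np.sin(y),0]);ey=np.array([-np.sin(y),np.cos(y),0])
hp=np.array([.5207,.0835,0])  # handle mid shut
H=hp+.155*ex; H[2]=.102
for n,(x,v),yy in [("front lower",(257,214),.133),("front upper",(232,201),.133),("rear",(60,445),.133)]:
    o,d=ray(c,220+x/2.6-.4,130+v/2.6-.4)
    t=((H+yy*ey-o)@ey)/(d@ey);p=o+d*t-H
    print(n,"rel hinge x,z",p@ex,p[2],np.hypot(p@ex,p[2]),np.degrees(np.arctan2(p[2],-(p@ex))))
im=cv2.imread("pics/s9.png")
cv2.imwrite("pics/s9c.png",cv2.resize(im[190:250,270:350],None,fx=10,fy=10,interpolation=cv2.INTER_CUBIC))
```

```text
front lower rel hinge x,z -0.12492622967512541 0.16330623479443412 0.20561004154363918 52.58468420041246
front upper rel hinge x,z -0.11222430275582118 0.16990797153584575 0.20362468642199547 56.55521750454116
rear rel hinge x,z -0.002186797576573484 0.0019037092450255727 0.0028993434654251467 41.04109058731017
```

View pics/s9c.png

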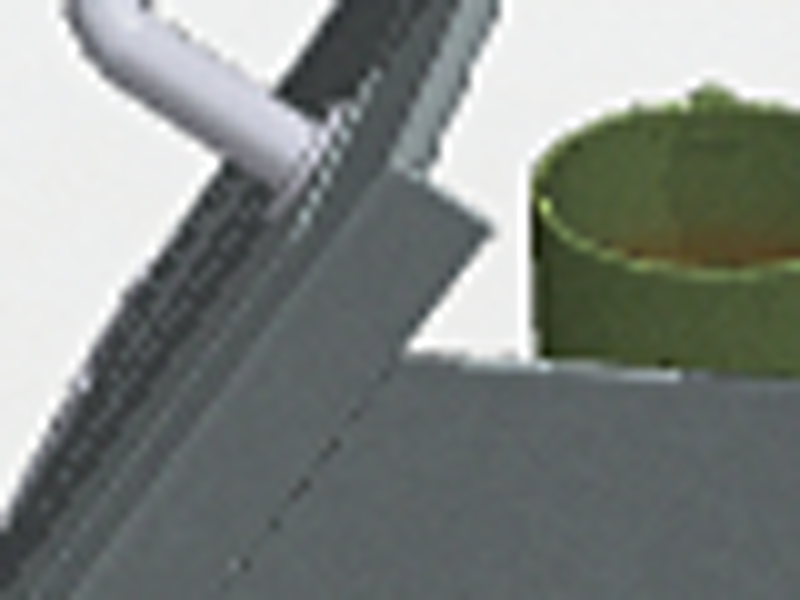

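>>> jog_arm(
  rows=[
    [1, 0, 3, -1, 0, 0, 0],
    [1, 0, 7, -2, 0, 0, 0],
    [1, 0, 10.5, -3, 0, 0, 0],
    [1, 0, 13, -3.5, 0, 0, 0],
    [1, 0, 13, -3.5, 0, 0, 0],
    [1, 0, 13, -3.5, 0, 0, 0],
    [1, 0, 13, -3.5, 0, 0, 0],
  ],
)

```text
clock: 10.9
position: [0.6364, 0.061, 0.2569]
ee_rot: [-3.136, 0.002, 1.389]
wrist_force: [-4.6, -4.2, -11.0]
width: 0.113
```

Run:
```python
from lift import *
from plant import camera
import cv2
go((.5207,.083,.140,-.182+1.571));a=est()
im2=camera("side");cv2.imwrite("pics/s10.png",im2)
cv2.imwrite("pics/s10c.png",cv2.resize(im2[190:250,270:350],None,fx=10,fy=10,interpolation=cv2.INTER_CUBIC))
```

```text
t 10.9 p [0.6364 0.061  0.2569] rot [-3.136e+00  2.000e-03  1.389e+00] w 0.113 F [ -4.6  -4.2 -11. ] q [ 0.    0.5   1.28 -0.    1.36  0.18]
[   1.  -117.1  117.6] [-0.0053  0.002   0.    ]
est deg 61.08290519787736 r 0.1680610453029831 sb .1617
```

View pics/s10c.png

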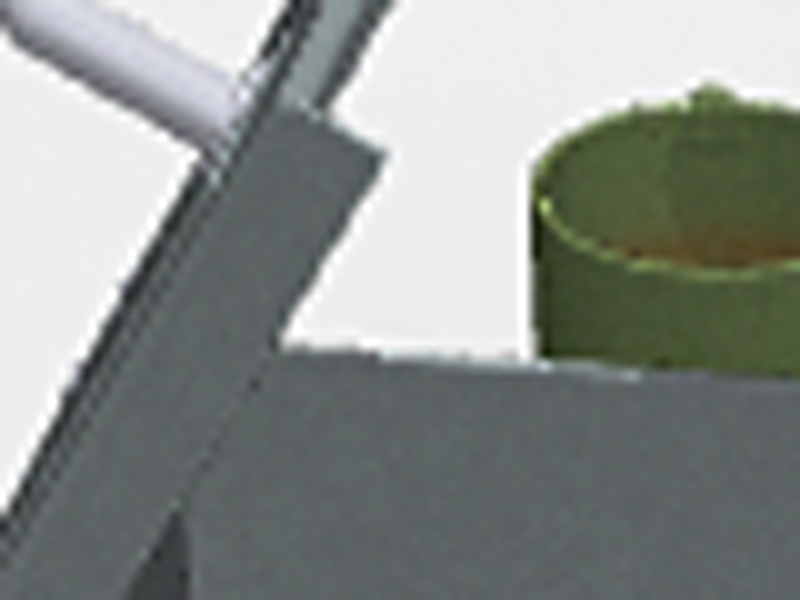

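View pics/s10.png

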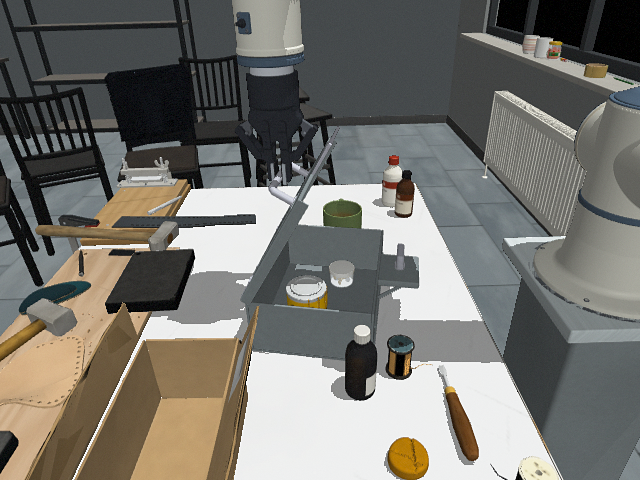

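Run:
```python
from lift import *
c=calibration("side");y=-.182
ex=np.array([np.cos(y),np.sin(y),0]);ey=np.array([-np.sin(y),np.cos(y),0])
H=np.array([.5207,.0835,0])+.155*ex; H[2]=.102
for n,u,v,off in [("prev",39.5,16.5,1.66),("prevlow",49,23,-4.2),("upper",28,10.5,1.66),("lower",38.7,15.2,-4.2)]:
    o,d=ray(c,270+u-.45,190+v-.45)
    t=((H+.133*ey-o)@ey)/(d@ey);p=o+d*t-H
    r=np.hypot(p@ex,p[2]);print(n,r,np.degrees(np.arctan2(p[2],-(p@ex)))-off)
q=status.sense()["position"]; p=q.copy();p[2]+=.008
p=p-H;print("handle-based",np.hypot(p@ex,p[2]),np.degrees(np.arctan2(p[2],-(p@ex))-np.arctan2(.046,.155)))
```

```text
prev 0.20488252551969408 55.01300894316458
prevlow 0.20492910272334305 56.59843704074079
upper 0.20387093224692546 59.78109088670392
lower 0.20588120276218386 61.388773148251474
handle-based 0.16715663699500696 60.60724594463126
```

>>> jog_arm(
  rows=[
    [1, 0, 0, 0, 0, 0, 0],
    [1, 0, 0, 0, 0, 0, 0],
    [1, 0, 0, 0, 0, 0, 0],
    [1, 0, 0, 0, 0, 0, 0],
    [1, 0, 0, 0, 0, 0, 0],
    [1, 0, 0, 0, 0, 0, 0],
    [1, 0, 0, 0, 0, 0, 0],
    [1, 0, 0, 0, 0, 0, 0],
  ],
)

```text
clock: 11.75
position: [0.6362, 0.061, 0.257]
ee_rot: [-3.136, 0.002, 1.389]
wrist_force: [-3.5, -4.2, -15.3]
width: 0.117
```

Run:
```python
from lift import *
from plant import camera
import cv2
go((.5207,.083,.140,-.182+1.571));a=est();print(status.sense()["joint_vel"].round(4))
im=camera("side");b=cv2.imread("pics/s10.png");print(cv2.absdiff(im,b)[180:300,240:360].mean(), cv2.absdiff(im,cv2.imread("pics/side0.png"))[320:410,340:420].mean())
cv2.imwrite("pics/s11.png",im)
cv2.imwrite("pics/s11c.png",cv2.resize(im[190:250,270:350],None,fx=10,fy=10,interpolation=cv2.INTER_CUBIC))
```

```text
t 11.75 p [0.6362 0.061  0.257 ] rot [-3.136e+00  2.000e-03  1.389e+00] w 0.117 F [ -3.5  -4.2 -15.3] q [ 0.    0.5   1.28 -0.    1.36  0.18]
[   1.  -116.9  117.6] [-0.0056  0.0021  0.0001]
est deg 61.04311429358581 r 0.16810465132847627 sb .1617
[-0.0007 -0.0017  0.0001  0.0004 -0.0006  0.0017]
1.6205324074074074 19.216203703703705
```

View pics/s11c.png

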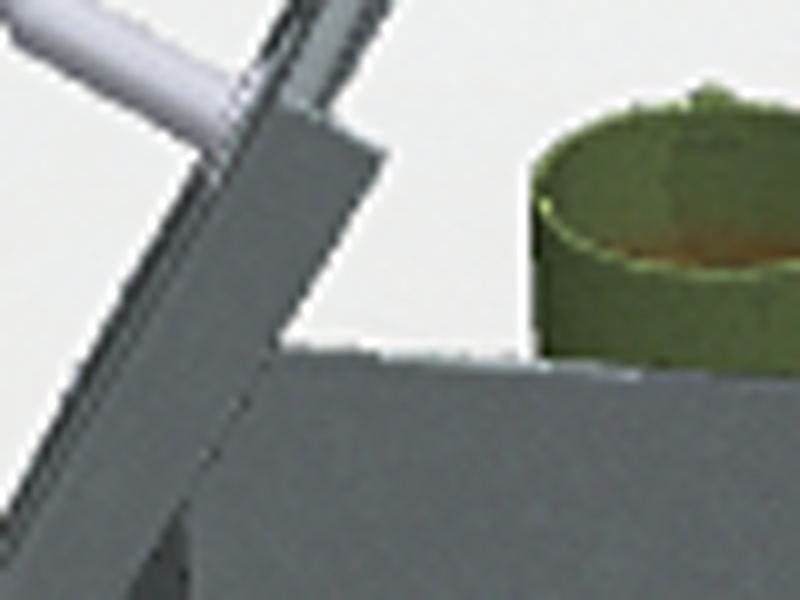

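```bash
python3 -c "
from plant import close_job;print(close_job())"
```

```text
the job is handed in; nothing more can be done
None
```

I turned the wing nut about a quarter turn anticlockwise, until it pressed against its stop, with the lid still shut. I then lifted the lid by its handle and handed the job in after about 12 s of the 51 s, still gripping the handle at 50 N.

- **Lid angle:** my estimates at the end were 59.8° and 61.4° from the side picture, and about 60.6° and 61.0° from the gripper position. They differ by about 1.6° but all fall inside the 54–66° band.
- **Steadiness:** over the last 0.8 s of holding, the gripper moved no more than 0.2 mm and the lid looked unchanged in the picture.
- **Wing nut:** in the last full side picture (0.85 s before hand-in) its bar still lay along the slot direction, with the lid clear of it.
- **Bottle, mug and spool:** by eye, all three stood where they did at the start. A pixel comparison round the bottle and spool did show a change. I put that down to the arm's moving shadow, and I did not measure their positions again.
- **Did not agree:** the gripper's arc came out about 6 mm larger in radius than the lid geometry predicts. Forces reached about 19 N during the lift (limit 120 N) and about 16 N while holding the lid.

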